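# Swing the stall's display board home and lock its cam lever

### The arm

A 6-joint arm with a two-finger parallel gripper is mounted at the origin on the work surface. World frame = base frame: x ahead of the robot, y to its left, z up, the work surface at z = 0. Lengths are in m, angles in rad, forces in N, time in s.
With the tool pointing down it reaches from about 0.3 to 0.875 m from the base axis. Payload 4.2 kg.
Tool frame: the origin (TCP) lies on the centre line of the jaws, within the pads' length; the fingertips stand 17 mm ahead of it and the grasp point (between the pads) lies 2 mm behind it; z points along the fingers, y is the line along which they close (so a half turn about z gives the same grasp; the last joint's range is limited). The gripper opens to 85 mm and grips with 20 to 120 N. Pads are 22 mm wide; open, the fingers measure 114 mm over their backs; the gripper's body (76 mm by 85 mm) begins 54 mm behind the grasp point. The pads swing forward as they close: fully open they stand 13 mm farther back than shut.
Start: joints at [1.2, 0.32, 1.565, -0, 1.257, -0.02], TCP at [0.198, 0.54, 0.248] pointing down, gripper open.
Joint ranges: [-3.11, 3.11], [-0.84, 2.01], [0.21, 2.61], [-1.34, 4.49], [0.05, 2.63], [-2.56, 2.56]. Speed limits (rad/s): [2.57, 2.57, 3.14, 3.14, 3.14, 3.14].

### API

Orientations are given as a unit quaternion [w, x, y, z].
In Python, from plant import r gives the robot as it stands.
- The arm moves only by the tool carry_out, never from a script. Its argument "series" is a list of rows, each a list of 4 numbers: the shift along the world's x, y, z in cm, then the turn about the world's z in degrees. In form: [[dx, dy, dz, twist], ...]. A call has exactly 10 rows; each row is the pose to reach, as a shift and turn from the pose commanded when the call began; what a row does not reach only later rows make up. A row lasts 1/8 s, in which the tool goes at most 62.5 mm and 10.7 degrees, less where a joint would pass 70% of its speed; a pose out of reach is approached as far as the arm can. A call with a gripper value outside its range is refused whole. "jaw" is the finger opening in cm, from 0 to 8.54, set as the call begins (left out, the last holds). The fingers move at their own pace and stop on an object; "force" is the grip in N (left out, the last holds). Time passes only in rows, so rows that repeat a pose let the fingers close, or fill a call up. It gives the time, the measured TCP pose, the force, the opening and the grip force at its end, in the units of the state.
- r.read_state(): the state, without advancing time (a new reading comes with each control period).
- r.capture(name): name is "side" or "top" or "wrist"; returns the picture (384x512x3 uint8, red, green, blue); there is no depth.
- r.get_calibration(name): a dict with "fx", "fy", "cx", "cy" (pixels), "D" ([k1, k2, p1, p2, k3] as OpenCV has them; the pictures are not rectified), "T" (4x4, takes a point from camera to world coordinates). Camera axes: x right, y down, z forward; pixel columns grow to the right and rows downward; lengths in m; the calibration is good to about 2 mm. A picture is of the moment at which its call begins: read the wrist's pose just before it. get_calibration takes no time and is no camera call; for the wrist camera it gives the pose at the moment of the call.
- r.hand_in(): hands the job in; it is judged then, once.
The state is a dict: "time": time; "qpos": joint angles; "joint_vel": joint speeds; "tau": joint torques, N m; "tool_pos": TCP position; "tool_rot": TCP orientation; "ft_force": force on the tool from outside, world axes, zero at the start; "moment": the same for the moment, N m; "width": finger opening in m; "grip_force": force on a finger pad.
Only numpy, scipy, OpenCV 4.12 (cv2) and the standard library are available. Lean on these libraries where they do the work, as an engineer would, in place of code of your own. Each camera call takes 0.05 s, during which the arm holds its last target. There are 200 camera calls.

### The job

The display board has been swung in for restocking: push its steel arm by the upright peg back out over the row of goods until it rests against its stop. Then push the red-knobbed locking lever clockwise through its quarter turn, on through the stiff bite of the cam, until it is fully home on its yellow end stop, and press it there for a moment with 12 to 20 N so that it seats. Never put more than 25 N on the arm or the lever (push them, do not pinch them), leave the goods where they are, and back away with the board out and the lever home.

Things in the scene. Friction and masses are not known exactly. Their poses are not given: they have to be found in the camera images.
- stand: Fixed steel stand: round foot 110 mm across, post 28 mm across, stop bracket. Origin: centre of the foot's underside, on the vertical axis about which arm and lever turn; z up. In its axes the display arm points along -y when home; the lever points roughly along -x when loose, roughly along +y when home.
- board_arm: Steel swing arm along its own -y: bar 18 mm wide, z 172 to 184 mm, 230 mm long from the axis; under it hangs a teal board (z 104 to 172 mm). Origin on the stand's axis at table level. Home: axes parallel to the stand's. Starts turned 0.45 to 0.75 rad clockwise (from above) from home, towards the robot. Friction about 1.5 N at the peg; stays where left; home is a hard stop.
- board_peg (a point): Centre of the top of the upright dark steel peg on the arm: 16 mm diameter, 215 mm from the axis, rising from the bar's top at z 184 mm to z 236 mm. Push it sideways between z 195 and 230 mm.
- board_home (a point): Point fixed on the stand where the centre of the peg's top lies when the arm rests against its stop.
- lock_lever: Cam lever on top of the post, along its own -x: bar 18 mm wide, z 200 to 212 mm; origin on the stand's axis at table level. Turns clockwise (from above). Its end stop is set by hand: home lies 1.39 to 1.75 rad clockwise of the stand's axes, not known closer. About 1.5 N at the knob moves it until the cam bites 0.15 to 0.30 rad before home, then about 8 N up to the hard stop. Stays where left.
- lever_knob (a point): Centre of the top of the lever's red upright knob: 20 mm diameter, 85 mm from the axis, from the bar's top at z 212 mm to z 250 mm. Push it sideways between z 216 and 245 mm. The yellow stop lug meets the bar 44 to 58 mm from the axis on the side away from the push and rises to z 221 mm.
- cam_ring (a joint): How far the cam under the lever has been tightened, rad: 0 to 0.15 at the start, unchanged until the cam bites, then it turns with the lever; 0.30 when the lever is fully home on its end stop.
- mask_yellow: Yellow painted clay jaguar mask lying face up, 80 mm across, 33 mm high; origin under its centre. Bystander.
- mask_red: Red clay jaguar mask, 80 mm across, 33 mm high; origin under its centre. Bystander.
- mask_blue: Blue clay jaguar mask, 80 mm across, 33 mm high; origin under its centre. Bystander.
- spinning_top: Red lacquered wooden spinning top standing point up, 60 mm across, 68 mm high; origin under its centre. Bystander.
- mermaid: Pink clay mermaid figurine, about 60 mm across, 86 mm high; origin under its centre. Bystander.
- canoe: Chipped orange clay canoe, 170 mm long along its y, 50 mm wide, 33 mm high; origin under its centre. Bystander.

How it is judged:
On the way, in this order (a step that is already met when the one before it is completed fails the run):
1. the board arm is pushed out against its stop (peg within 6 mm of its home point) while the cam is still loose (distance between board_peg and board_home below 0.006 m and value of joint cam_ring below 0.2 rad), for 0.2 s.
2. the lever is at its end stop (cam tightened beyond 0.275 rad) and pressed there with at least 12 N, the board still out (value of joint cam_ring above 0.275 rad and contact force between the fingers and lock_lever above 12 N and distance between board_peg and board_home below 0.008 m), for 0.1 s.
At the end, for the whole second after the job is handed in: The board arm rests out at its stop (peg within 8 mm of its home point) and the lever is home on its end stop (cam tightened beyond 0.275 rad, 0.30 being the stop), both still and released (distance between board_peg and board_home below 0.008 m and value of joint cam_ring above 0.275 rad and linear speed of board_arm below 0.01 m/s and angular speed of lock_lever below 0.05 rad/s); the robot touches nothing.
It fails at once if more than 25 N between the fingers and the lever (contact force between the fingers and lock_lever above 25 N).
It fails at once if more than 25 N between the fingers and the board arm (contact force between the fingers and board_arm above 25 N).
It fails at once if one of the goods is moved more than 20 mm (distance of any of mask_yellow, mask_red, mask_blue, spinning_top, mermaid, canoe from where it was at the start of the episode above 0.02 m).
It also fails if it takes over 69 s, if anything falls off the work surface, if the arm or the gripper's body presses on something with over 40 N, if the wrist force passes 120 N, or if a joint passes its speed limit or range.

## Working session

There is one attempt and no reset: what is moved stays moved. The work goes in short steps, Python scripts to look and compute and a tool call to move; the robot and the scene stay as the last step left them, time stands still between calls to the robot, and variables do not carry over. Pictures are saved under pics/ and viewed, at most 10 in all, crops included, and the job is handed in when it is done.

Besides the shell and the picture viewer there is one more tool, called after "Request:" as name(argument=value, ...), one argument or row to a line, values as JSON. carry_out: Moves the arm, as the interface text tells. Its arguments: {"type":"object","properties":{"series":{"type":"array","items":{"type":"array","items":{"type":"number"}}},"jaw":{"type":"number"},"force":{"type":"number"}},"required":["series"]}

```bash
mkdir -p pics; python3 - <<'E'
from plant import r
import cv2,numpy as np
for n in("top","side"):
    im=r.capture(n); cv2.imwrite(f"pics/{n}0.png",im[:,:,::-1])
    c=r.get_calibration(n); print(n,c["fx"],c["D"],np.round(c["T"],3).tolist())
s=r.read_state(); print(s["time"],s["tool_pos"],s["tool_rot"],s["ft_force"],s["width"])
E
```

```text
top 370.26414839416134 [-0.04775842  0.          0.          0.          0.        ] [[-0.024, -0.972, 0.234, 0.47], [-1.0, 0.024, -0.006, 0.055], [0.0, -0.235, -0.972, 1.117], [0.0, 0.0, 0.0, 1.0]]
side 384.22530808276724 [0.0383228 0.        0.        0.        0.       ] [[-0.982, -0.132, 0.134, 0.548], [-0.188, 0.672, -0.716, 0.863], [0.005, -0.728, -0.685, 0.909], [0.0, 0.0, 0.0, 1.0]]
0.1 [0.19744373 0.53961103 0.24756138] [-1.49700883e-04  1.74478080e-01  9.84660732e-01 -7.87343944e-04] [-0.20399597 -0.20306126 -0.25441328] 0.08536340522690941
```

View pics/top0.png

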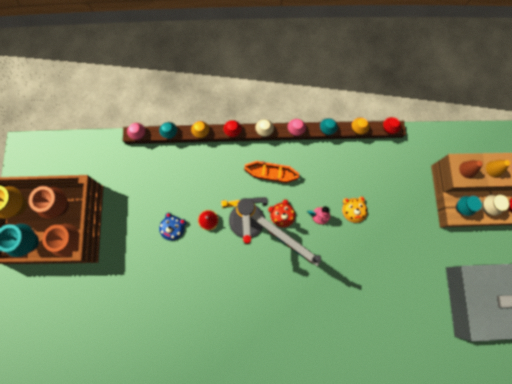

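View pics/side0.png

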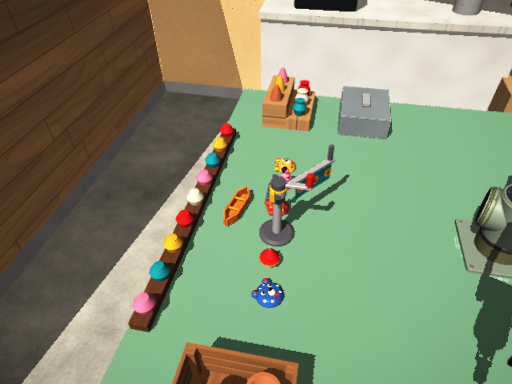

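The top view (up = +x, left = +y) shows the post near (247,208), the peg near (316,259), the red knob near (247,239) and the yellow lug near (230,204). I'll enlarge both views to pick the points more closely.

```bash
cat > h.py <<'E'
import cv2,numpy as np
from plant import r
def ray(n,px):
    c=r.get_calibration(n);K=np.array([[c["fx"],0,c["cx"]],[0,c["fy"],c["cy"]],[0,0,1]])
    u=cv2.undistortPoints(np.array([[px]],float),K,np.array(c["D"],float))[0,0]
    T=np.array(c["T"]);return T[:3,3],T[:3,:3]@np.array([u[0],u[1],1.])
def onz(n,px,z):
    o,d=ray(n,px);return (o+d*(z-o[2])/d[2])[:2]
def proj(n,p):
    c=r.get_calibration(n);K=np.array([[c["fx"],0,c["cx"]],[0,c["fy"],c["cy"]],[0,0,1]])
    M=np.linalg.inv(np.array(c["T"]));return cv2.projectPoints(np.array([p],float),cv2.Rodrigues(M[:3,:3])[0],M[:3,3],K,np.array(c["D"],float))[0][0,0]
E
python3 - <<'E'
import cv2,numpy as np
from h import *
t=cv2.imread("pics/top0.png");s=cv2.imread("pics/side0.png")
a=cv2.resize(t[180:280,210:340],None,fx=6,fy=6,interpolation=cv2.INTER_CUBIC)
b=cv2.resize(s[135:255,245:350],None,fx=5,fy=5,interpolation=cv2.INTER_CUBIC)
cv2.imwrite("pics/t1.png",a);cv2.imwrite("pics/s1.png",b)
for n,px,z in[("top",(316,259),.236),("top",(247,239),.25),("side",(331,149),.236)]:print(n,px,onz(n,px,z))
hsv=cv2.cvtColor(t,cv2.COLOR_BGR2HSV)
m=((hsv[...,0]<8)|(hsv[...,0]>172))&(hsv[...,1]>150)&(hsv[...,2]>80)
nn,l,st,ce=cv2.connectedComponentsWithStats(m.astype(np.uint8))
for i in range(1,nn):
    if st[i,4]>10 and 150<ce[i][0]<350 and ce[i][1]>150: print(st[i],ce[i])
E
```

```text
top (316, 259) [ 0.52174069 -0.10123017]
top (247, 239) [0.57137168 0.06002314]
side (331, 149) [ 0.52703557 -0.08119134]
[269 200  26  26 308] [281.76298701 213.19480519]
[199 211  18  18 255] [207.54901961 219.5254902 ]
[319 212   9  11  50] [323.82 216.86]
[243 235   9   8  52] [246.76923077 238.59615385]
```

View pics/t1.png

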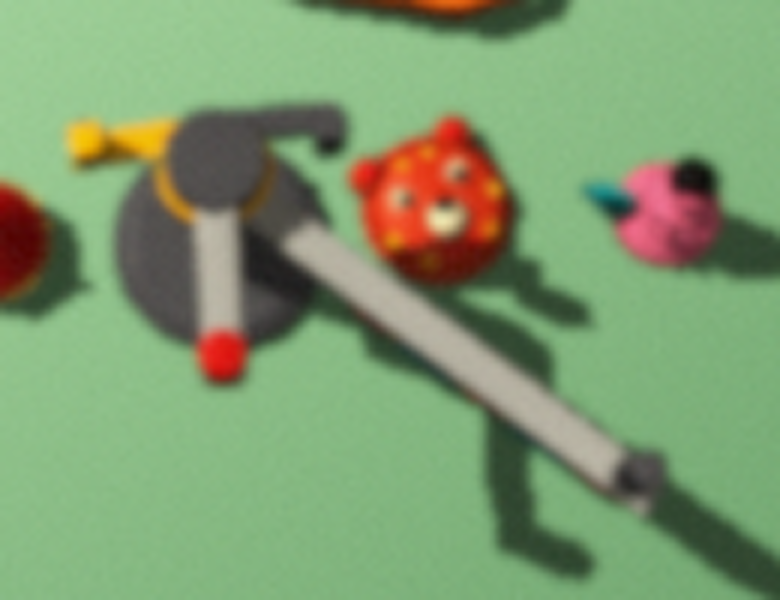

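View pics/s1.png

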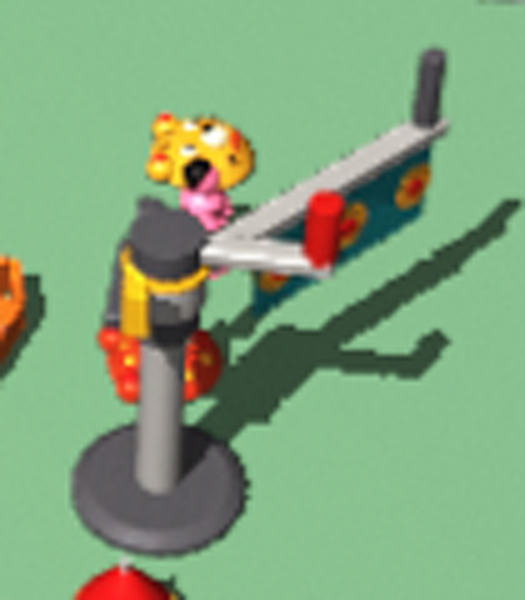

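Crops show: top view cap (246,206.5), foot (247,221), knob (247,239), peg top (317.3,258); side view peg top (331.5,146.5), knob top (310,175), foot centre (276.5,231), cap (279,180.5). The lug points left (+y), and the stop bracket points right (-y).

```bash
python3 - <<'E'
from h import *
for k,n,px,z in[("foot","top",(246.8,220.8),.012),("cap","top",(246,206.5),.222),("knob","top",(246.8,238.9),.25),("peg","top",(317.2,258),.236),("lugend","top",(224.5,203),.221),("brk","top",(264.5,200.5),.2),("mermaid","top",(324,216),.08),
 ("foot","side",(276.5,231.5),.012),("cap","side",(279,180.5),.222),("knob","side",(309.5,174.5),.25),("peg","side",(331.3,146.5),.236)]:
  print(k,n,onz(n,px,z).round(4))
c=r.get_calibration("wrist");print(np.round(c["T"],3).tolist())
E
```

```text
foot top [0.6542 0.0607]
cap top [0.6549 0.0608]
knob top [0.5716 0.0605]
peg top [ 0.524  -0.1042]
lugend top [0.6652 0.1138]
brk top [0.6738 0.0137]
mermaid top [ 0.6512 -0.1596]
foot side [0.6583 0.0719]
cap side [0.6566 0.0725]
knob side [0.5762 0.0648]
peg side [ 0.527  -0.0939]
[[0.344, 0.892, 0.293, 0.122], [0.939, -0.326, -0.108, 0.567], [-0.001, 0.312, -0.95, 0.373], [0.0, 0.0, 0.0, 1.0]]
```

Request:
carry_out(
  series=[
    [2.5,-5,2,0],
    [5,-10,4,0],
    [7.5,-15.5,5,0],
    [10,-21,5,0],
    [12.5,-26.5,5,0],
    [15,-32,5,0],
    [17.5,-37.5,5,0],
    [20,-43,5,0],
    [22.5,-48.5,5,0],
    [24,-52,5,0],
  ],
  jaw=0,
)

```text
time: 1.35
tool_pos: [0.4381, 0.0176, 0.2981]
tool_rot: [-0.0, 0.176, 0.984, -0.0]
ft_force: [0.5, 0.3, 0.2]
width: 0.0001
grip_force: 0.0
```

Request:
carry_out(
  series=[
    [2,-4,0,0],
    [4,-8,0,0],
    [4.5,-10,0,0],
    [4.5,-10.5,0,0],
    [4.5,-10.5,0,0],
    [4.5,-10.5,0,0],
    [4.5,-10.5,0,0],
    [4.5,-10.5,0,0],
    [4.5,-10.5,0,0],
    [4.5,-10.5,0,0],
  ],
)

```text
time: 2.6
tool_pos: [0.4826, -0.0849, 0.2983]
tool_rot: [0.0, 0.174, 0.985, 0.0]
ft_force: [1.4, 0.1, 0.5]
width: 0.0001
grip_force: 0.0
```

```bash
python3 - <<'E'
from h import *
s=r.read_state();print(s["time"],s["tool_pos"],s["tool_rot"],s["ft_force"],s["width"])
for n,z in(("wrist",.236),("top",.236)):
    print(n,proj(n,(.525,-.102,.236)),proj(n,(.573,.061,.25)),proj(n,(.655,.061,.222)))
w=r.capture("wrist");cv2.imwrite("pics/w1.png",w[:,:,::-1])
t=r.capture("top");cv2.imwrite("pics/t2.png",t[:,:,::-1])
E
```

```text
2.6 [ 0.48258734 -0.08492677  0.29834391] [4.04079614e-06 1.74435278e-01 9.84668641e-01 3.86713489e-05] [1.43109917 0.13293662 0.5206302 ] 7.702375719315073e-05
wrist [247.03968032 266.79850751] [475.67969388 264.14958266] [460.1722525  318.59493997]
top [316.23797586 257.5943035 ] [246.56731949 238.31579706] [245.93054348 206.45321535]
```

View pics/w1.png

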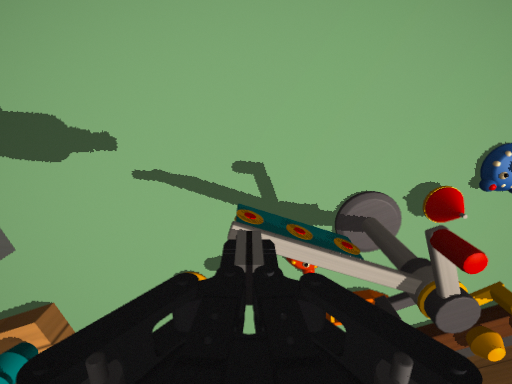

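The wrist view shows the knob at (473,263) and the cap at (457,312), which matches the projected top-view estimates. The peg is hidden behind the fingers, as predicted. Next: descend and approach it.

Request:
carry_out(
  series=[
    [0,0,-3,0],
    [0,0,-6,0],
    [0,0,-8.3,0],
    [0,0,-8.3,0],
    [0.6,-0.2,-8.3,0],
    [1.2,-0.4,-8.3,0],
    [1.8,-0.6,-8.3,0],
    [2.2,-0.8,-8.3,0],
    [2.6,-1.0,-8.3,0],
    [3.0,-1.2,-8.3,0],
  ],
)

```text
time: 3.95
tool_pos: [0.5121, -0.0972, 0.2152]
tool_rot: [-0.001, 0.174, 0.985, -0.0]
ft_force: [-2.1, -0.6, 1.6]
width: 0.0003
grip_force: 1.0
```

Request:
carry_out(
  series=[
    [0.4,-0.3,0,0],
    [0.8,-0.6,0,0],
    [1.2,-0.9,0,0],
    [1.6,-1.1,0,0],
    [2.0,-1.3,0,0],
    [2.4,-1.5,0,0],
    [2.8,-1.7,0,0],
    [3.2,-1.9,0,0],
    [3.6,-2.1,0,0],
    [4.0,-2.3,0,0],
  ],
)

```text
time: 5.2
tool_pos: [0.5529, -0.1201, 0.2154]
tool_rot: [0.0, 0.174, 0.985, 0.0]
ft_force: [-1.8, -1.5, 0.2]
width: 0.0002
grip_force: 0.8
```

```bash
python3 - <<'E'
from h import *
t=r.capture("top");w=r.capture("wrist");w=cv2.resize(w,(512,384));cv2.imwrite("pics/b1.png",np.vstack([cv2.resize(t[170:290,200:360],(512,384))[:300],w[:300]])[:,:,::-1])
E
```

```text
(no output)
```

View pics/b1.png

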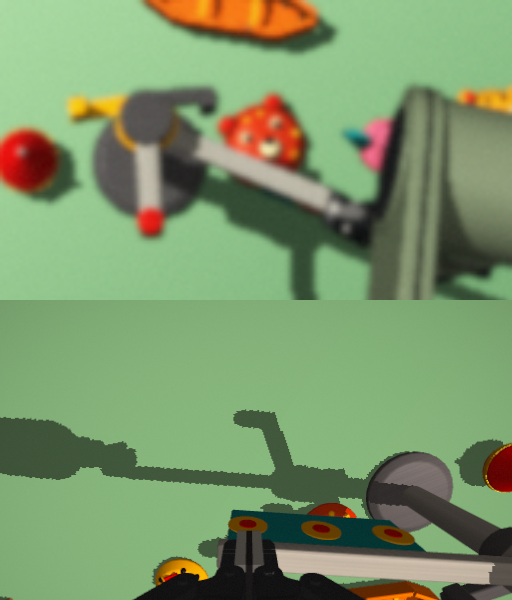

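The arm swings with the push: the peg is at the fingers and the arm is at about -114°. Continuing, more slowly near the stop.

Request:
carry_out(
  series=[
    [0.35,-0.15,0,0],
    [0.7,-0.3,0,0],
    [1.05,-0.45,0,0],
    [1.4,-0.6,0,0],
    [1.75,-0.75,0,0],
    [2.05,-0.85,0,0],
    [2.35,-0.95,0,0],
    [2.6,-1.05,0,0],
    [2.8,-1.1,0,0],
    [3.0,-1.15,0,0],
  ],
)

```text
time: 6.55
tool_pos: [0.5826, -0.1316, 0.2153]
tool_rot: [-0.0, 0.174, 0.985, -0.0]
ft_force: [-2.3, -0.2, 0.5]
width: 0.0002
grip_force: 0.7
```

Request:
carry_out(
  series=[
    [0.2,-0.05,0,0],
    [0.4,-0.1,0,0],
    [0.6,-0.15,0,0],
    [0.8,-0.15,0,0],
    [1.0,-0.2,0,0],
    [1.2,-0.2,0,0],
    [1.4,-0.25,0,0],
    [1.6,-0.25,0,0],
    [1.7,-0.3,0,0],
    [1.8,-0.3,0,0],
  ],
)

```text
time: 7.8
tool_pos: [0.6007, -0.1344, 0.2154]
tool_rot: [0.0, 0.174, 0.985, 0.0]
ft_force: [-1.4, 1.1, -0.6]
width: 0.0001
grip_force: 0.6
```

Request:
carry_out(
  series=[
    [0.1,0,0,0],
    [0.2,0,0,0],
    [0.3,-0.05,0,0],
    [0.4,-0.05,0,0],
    [0.5,-0.05,0,0],
    [0.6,-0.05,0,0],
    [0.7,-0.1,0,0],
    [0.8,-0.1,0,0],
    [0.8,-0.1,0,0],
    [0.8,-0.1,0,0],
  ],
)

```text
time: 9.05
tool_pos: [0.6088, -0.1355, 0.2154]
tool_rot: [0.0, 0.174, 0.985, 0.0]
ft_force: [-0.9, -0.9, -0.9]
width: -0.0002
grip_force: 0.3
```

Request:
carry_out(
  series=[
    [0.1,0,0,0],
    [0.2,0,0,0],
    [0.3,0,0,0],
    [0.4,0,0,0],
    [0.5,0,0,0],
    [0.6,0,0,0],
    [0.7,0,0,0],
    [0.8,0,0,0],
    [0.8,0,0,0],
    [0.8,0,0,0],
  ],
)

```text
time: 10.3
tool_pos: [0.6168, -0.1355, 0.2153]
tool_rot: [0.0, 0.174, 0.985, 0.0]
ft_force: [-1.0, -1.2, -0.7]
width: -0.0001
grip_force: 0.3
```

Request:
carry_out(
  series=[
    [0.1,0,0,0],
    [0.2,0,0,0],
    [0.3,0,0,0],
    [0.4,0,0,0],
    [0.5,0,0,0],
    [0.6,0,0,0],
    [0.7,0,0,0],
    [0.8,0,0,0],
    [0.8,0,0,0],
    [0.8,0,0,0],
  ],
)

```text
time: 11.55
tool_pos: [0.6248, -0.1355, 0.2153]
tool_rot: [0.0, 0.175, 0.985, 0.0]
ft_force: [-0.4, 0.7, 0.6]
width: 0.0
grip_force: 0.3
```

```bash
python3 - <<'E'
from h import *
t=r.capture("top");s=r.capture("side");cv2.imwrite("pics/b2.png",np.vstack([cv2.resize(t[170:290,200:360],(512,384))[:300],cv2.resize(s[130:250,230:390],(512,384))[:300]])[:,:,::-1])
E
```

```text
(no output)
```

View pics/b2.png

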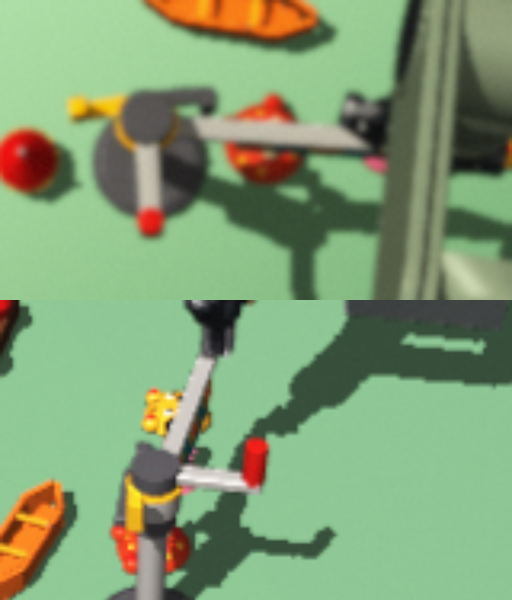

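The arm is now almost along -y, with a small gap left to the bracket end at (208,105) in the top crop. Continuing.

Request:
carry_out(
  series=[
    [0.1,0,0,0],
    [0.2,0,0,0],
    [0.3,0,0,0],
    [0.4,0,0,0],
    [0.5,0,0,0],
    [0.6,0,0,0],
    [0.7,0,0,0],
    [0.8,0,0,0],
    [0.8,0,0,0],
    [0.8,0,0,0],
  ],
)

```text
time: 12.9
tool_pos: [0.6328, -0.1355, 0.2153]
tool_rot: [0.0, 0.174, 0.985, 0.0]
ft_force: [-0.8, -0.5, 0.3]
width: -0.0001
grip_force: 0.3
```

Request:
carry_out(
  series=[
    [0.1,0,0,0],
    [0.2,0,0,0],
    [0.3,0,0,0],
    [0.4,0,0,0],
    [0.5,0,0,0],
    [0.6,0,0,0],
    [0.6,0,0,0],
    [0.6,0,0,0],
    [0.6,0,0,0],
    [0.6,0,0,0],
  ],
)

```text
time: 14.15
tool_pos: [0.6387, -0.1355, 0.2154]
tool_rot: [0.0, 0.174, 0.985, 0.0]
ft_force: [-0.7, -0.7, -0.1]
width: 0.0001
grip_force: 0.3
```

Request:
carry_out(
  series=[
    [0.1,0,0,0],
    [0.2,0,0,0],
    [0.3,0,0,0],
    [0.4,0,0,0],
    [0.5,0,0,0],
    [0.6,0,0,0],
    [0.6,0,0,0],
    [0.6,0,0,0],
    [0.6,0,0,0],
    [0.6,0,0,0],
  ],
)

```text
time: 15.4
tool_pos: [0.6447, -0.1355, 0.2154]
tool_rot: [0.0, 0.174, 0.985, 0.0]
ft_force: [-0.1, -0.2, -0.5]
width: 0.0001
grip_force: 0.3
```

Request:
carry_out(
  series=[
    [0.1,0,0,0],
    [0.2,0,0,0],
    [0.3,0,0,0],
    [0.4,0,0,0],
    [0.5,0,0,0],
    [0.6,0,0,0],
    [0.6,0,0,0],
    [0.6,0,0,0],
    [0.6,0,0,0],
    [0.6,0,0,0],
  ],
)

```text
time: 16.65
tool_pos: [0.6507, -0.1355, 0.2154]
tool_rot: [0.0, 0.175, 0.985, 0.0]
ft_force: [-0.5, 0.6, -0.8]
width: -0.0003
grip_force: 0.2
```

```bash
python3 - <<'E'
from h import *
t=r.capture("top");s=r.capture("side");cv2.imwrite("pics/b3.png",np.vstack([cv2.resize(t[180:250,220:340],(720,420)),cv2.resize(s[130:190,250:370],(720,360))])[:,:,::-1][:600])
print(r.read_state()["ft_force"])
E
```

```text
[-0.14481201 -0.40396896 -0.2145042 ]
```

View pics/b3.png

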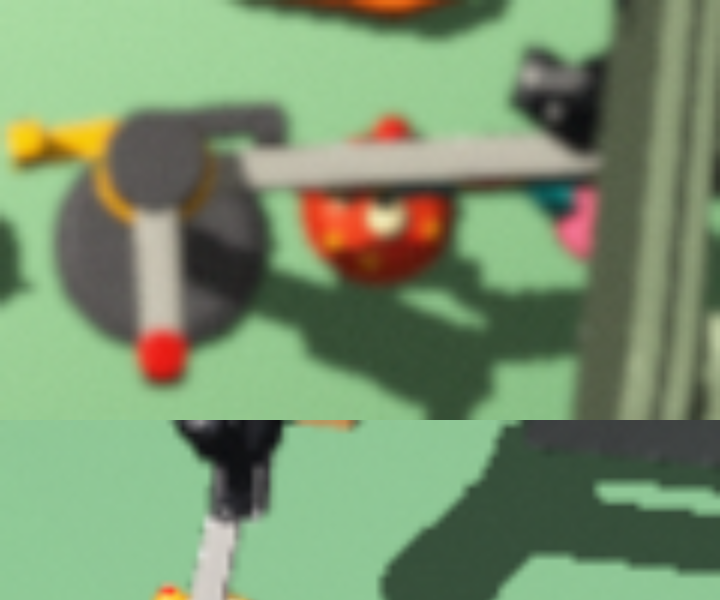

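The arm is slightly past -90°, with about 1 px between the bracket end (275,142) and the bar edge. The stop is close.

Request:
carry_out(
  series=[
    [0.1,0,0,0],
    [0.2,0,0,0],
    [0.3,0,0,0],
    [0.4,0,0,0],
    [0.5,0,0,0],
    [0.5,0,0,0],
    [0.5,0,0,0],
    [0.5,0,0,0],
    [0.5,0,0,0],
    [0.5,0,0,0],
  ],
)

```text
time: 18.0
tool_pos: [0.6557, -0.1355, 0.2153]
tool_rot: [0.0, 0.175, 0.985, 0.0]
ft_force: [-0.4, 0.5, -0.8]
width: -0.0002
grip_force: 0.6
```

Request:
carry_out(
  series=[
    [0.1,0,0,0],
    [0.2,0,0,0],
    [0.3,0,0,0],
    [0.4,0,0,0],
    [0.5,0,0,0],
    [0.5,0,0,0],
    [0.5,0,0,0],
    [0.5,0,0,0],
    [0.5,0,0,0],
    [0.5,0,0,0],
  ],
)

```text
time: 19.25
tool_pos: [0.6587, -0.1343, 0.2149]
tool_rot: [-0.003, 0.174, 0.985, 0.001]
ft_force: [-7.1, 3.6, 1.6]
width: 0.0003
grip_force: 3.5
```

The arm is on its stop: 8 N, and the fingers no longer follow. Backing off, rising, and going round to the lever.

Request:
carry_out(
  series=[
    [0,0,0,0],
    [-0.5,0.1,0,0],
    [-2,0.5,0,0],
    [-4,1,0,0],
    [-5,2,3,-8],
    [-6,4,6,-18],
    [-7.5,7,8,-28],
    [-9,10,8,-38],
    [-9,13,8,-48],
    [-9,14,8,-58],
  ],
)

```text
time: 20.5
tool_pos: [0.571, 0.0056, 0.296]
tool_rot: [0.001, 0.632, 0.775, 0.001]
ft_force: [-0.1, -1.1, -0.8]
width: 0.0002
grip_force: 0.0
```

Request:
carry_out(
  series=[
    [0,0,0,-6],
    [0,0,0,-12],
    [0,0,-2,-12],
    [0,0,-4,-12],
    [0,0,-5.5,-12],
    [0,0,-5.5,-12],
    [0,0,-5.5,-12],
    [0,0,-5.5,-12],
    [0,0,-5.5,-12],
    [0,0,-5.5,-12],
  ],
)

```text
time: 21.75
tool_pos: [0.5707, 0.0045, 0.2406]
tool_rot: [0.0, 0.708, 0.706, 0.0]
ft_force: [-0.1, -0.6, -0.0]
width: 0.0003
grip_force: 0.0
```

```bash
python3 - <<'E'
from h import *
s=r.read_state();print(s["time"],s["tool_pos"],s["tool_rot"],s["ft_force"],s["qpos"])
t=r.capture("top");s=r.capture("side");cv2.imwrite("pics/b4.png",np.vstack([cv2.resize(t[180:260,210:340],(650,400)),cv2.resize(s[130:210,240:400],(650,325))])[:600,:,::-1])
hsv=cv2.cvtColor(t,cv2.COLOR_RGB2HSV)
m=((hsv[...,0]<8)|(hsv[...,0]>172))&(hsv[...,1]>150)&(hsv[...,2]>80)
nn,l,st,ce=cv2.connectedComponentsWithStats(m.astype(np.uint8))
for i in range(1,nn):
    if st[i,4]>10 and 150<ce[i][0]<350 and ce[i][1]>150: print(st[i],ce[i])
E
```

```text
21.75 [0.5706921  0.00451388 0.24062826] [2.32677024e-04 7.07716627e-01 7.06496334e-01 2.26041132e-04] [-0.05055379 -0.57777788 -0.03912431] [-1.22413343e-02  3.17472926e-01  1.58755080e+00 -2.12041183e-06
  1.23592014e+00 -1.05148831e-02]
[199 211  18  18 255] [207.56078431 219.58431373]
[325 213   3   7  15] [325.8        215.93333333]
```

View pics/b4.png

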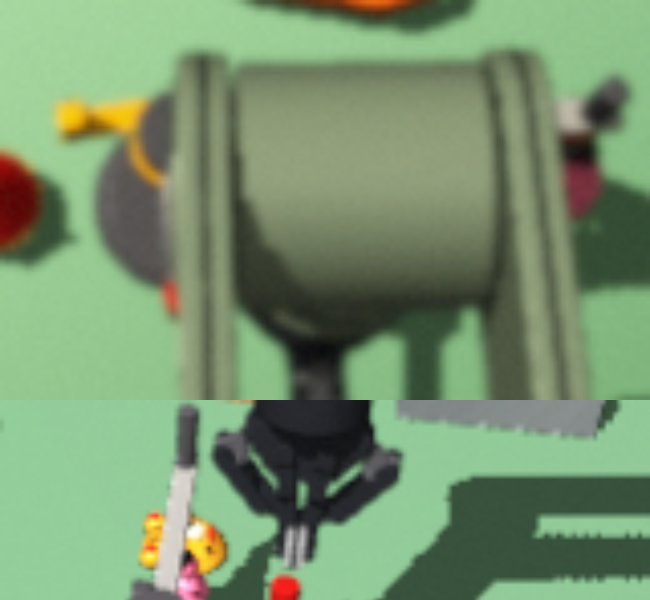

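The peg has stayed out (crop (608,98)) and the tool is beside the knob. Pushing the lever round along its arc.

Request:
carry_out(
  series=[
    [0,1.5,0,0],
    [0,2.6,0,0],
    [0,3.5,0,0],
    [-0.15,4.25,0,-5],
    [-0.3,5.0,0,-10],
    [-0.3,5.75,0,-15],
    [-0.3,6.55,0,-20],
    [-0.15,7.3,0,-25],
    [0,8.05,0,-30],
    [0.25,8.8,0,-35],
  ],
)

```text
time: 23.1
tool_pos: [0.5724, 0.093, 0.2403]
tool_rot: [0.0, 0.888, 0.46, -0.001]
ft_force: [-2.2, -1.8, 1.5]
width: 0.0003
grip_force: 0.9
```

Request:
carry_out(
  series=[
    [0.15,0.35,0,-2.5],
    [0.3,0.7,0,-5],
    [0.5,1.05,0,-7.5],
    [0.7,1.4,0,-10],
    [0.9,1.7,0,-12.5],
    [1.1,2.0,0,-15],
    [1.35,2.3,0,-17.5],
    [1.6,2.6,0,-20],
    [1.85,2.9,0,-22.5],
    [2.1,3.15,0,-25],
  ],
)

```text
time: 24.35
tool_pos: [0.5931, 0.1248, 0.24]
tool_rot: [-0.0, 0.966, 0.258, -0.001]
ft_force: [-2.6, 0.4, 0.5]
width: -0.0
grip_force: 0.9
```

Request:
carry_out(
  series=[
    [0.1,0.1,0,-1],
    [0.25,0.2,0,-2],
    [0.35,0.3,0,-3],
    [0.45,0.4,0,-4],
    [0.6,0.5,0,-5],
    [0.7,0.6,0,-6],
    [0.85,0.7,0,-7],
    [0.95,0.8,0,-8],
    [0.95,0.8,0,-8],
    [0.95,0.8,0,-8],
  ],
)

```text
time: 25.6
tool_pos: [0.6039, 0.1319, 0.2405]
tool_rot: [0.0, 0.982, 0.19, 0.0]
ft_force: [-0.2, 0.6, -0.4]
width: 0.0
grip_force: 0.3
```

Request:
carry_out(
  series=[
    [0.15,0.1,0,-1],
    [0.25,0.2,0,-2],
    [0.4,0.25,0,-3],
    [0.5,0.35,0,-4],
    [0.65,0.4,0,-5],
    [0.8,0.5,0,-6],
    [0.9,0.6,0,-7],
    [1.05,0.65,0,-8],
    [1.05,0.65,0,-8],
    [1.05,0.65,0,-8],
  ],
)

```text
time: 26.85
tool_pos: [0.6123, 0.138, 0.2404]
tool_rot: [0.0, 0.993, 0.121, -0.002]
ft_force: [-7.4, -1.0, 2.4]
width: -0.0
grip_force: 3.6
```

```bash
python3 - <<'E'
from h import *
s=r.read_state();print(s["time"],s["tool_pos"],s["tool_rot"],s["ft_force"])
print(onz("top",(331.6,199.6),.236))
t=r.capture("top");s=r.capture("side");cv2.imwrite("pics/b5.png",np.vstack([cv2.resize(t[180:240,200:330],(650,300)),cv2.resize(s[150:210,240:370],(650,300))])[:600,:,::-1])
E
```

```text
26.85 [0.61230656 0.13799805 0.24042148] [ 3.56404864e-04  9.92686086e-01  1.20702965e-01 -2.23656260e-03] [-7.39226274 -1.01503155  2.42508905]
[ 0.66400419 -0.14875018]
```

View pics/b5.png

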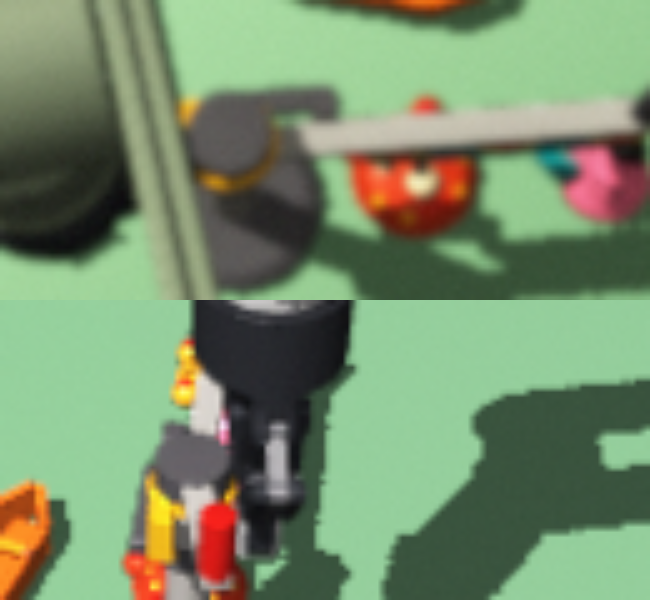

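The cam bites (7.4 N). The side view still shows a gap between the bar and the yellow lug at (160,530). Continuing in small steps.

Request:
carry_out(
  series=[
    [0.05,0,0,0],
    [0.1,0,0,-0.5],
    [0.15,0.05,0,-1],
    [0.2,0.05,0,-1.5],
    [0.25,0.05,0,-2],
    [0.3,0.1,0,-2.5],
    [0.35,0.1,0,-2.5],
    [0.35,0.1,0,-2.5],
    [0.35,0.1,0,-2.5],
    [0.35,0.1,0,-2.5],
  ],
)

```text
time: 28.2
tool_pos: [0.6154, 0.1397, 0.2404]
tool_rot: [-0.0, 0.995, 0.099, -0.003]
ft_force: [-7.4, -0.9, 2.9]
width: 0.0001
grip_force: 3.9
```

Request:
carry_out(
  series=[
    [0.05,0,0,0],
    [0.1,0,0,-0.5],
    [0.15,0.05,0,-1],
    [0.2,0.05,0,-1.5],
    [0.25,0.05,0,-2],
    [0.3,0.05,0,-2.5],
    [0.35,0.05,0,-2.5],
    [0.35,0.05,0,-2.5],
    [0.35,0.05,0,-2.5],
    [0.35,0.05,0,-2.5],
  ],
)

```text
time: 29.45
tool_pos: [0.6186, 0.1412, 0.2405]
tool_rot: [-0.001, 0.997, 0.077, -0.003]
ft_force: [-8.8, 2.2, 3.5]
width: -0.0001
grip_force: 4.1
```

Request:
carry_out(
  series=[
    [0.05,0,0,0],
    [0.1,0,0,-0.5],
    [0.15,0.05,0,-1],
    [0.2,0.05,0,-1.5],
    [0.25,0.05,0,-2],
    [0.3,0.05,0,-2.5],
    [0.35,0.05,0,-2.5],
    [0.35,0.05,0,-2.5],
    [0.35,0.05,0,-2.5],
    [0.35,0.05,0,-2.5],
  ],
)

```text
time: 30.7
tool_pos: [0.6219, 0.1427, 0.2405]
tool_rot: [-0.002, 0.998, 0.056, -0.003]
ft_force: [-9.3, 4.7, 3.3]
width: -0.0
grip_force: 4.3
```

Request:
carry_out(
  series=[
    [0.05,0.05,0,0],
    [0.1,0.1,0,0],
    [0.15,0.1,0,0],
    [0.2,0.1,0,0],
    [0.25,0.15,0,0],
    [0.3,0.15,0,0],
    [0.35,0.15,0,0],
    [0.35,0.15,0,0],
    [0.35,0.15,0,0],
    [0.35,0.15,0,0],
  ],
)

```text
time: 31.95
tool_pos: [0.6245, 0.1435, 0.2405]
tool_rot: [-0.001, 0.998, 0.056, -0.004]
ft_force: [-11.6, 3.7, 4.8]
width: -0.0001
grip_force: 5.6
```

Request:
carry_out(
  series=[
    [0.05,0,0,0],
    [0.1,0,0,0],
    [0.1,0,0,0],
    [0.1,0,0,0],
    [0.1,0,0,0],
    [0.1,0,0,0],
    [0.1,0,0,0],
    [0.1,0,0,0],
    [0.1,0,0,0],
    [0.1,0,0,0],
  ],
)

```text
time: 33.2
tool_pos: [0.6247, 0.1435, 0.2405]
tool_rot: [-0.001, 0.998, 0.056, -0.005]
ft_force: [-13.8, 4.0, 5.5]
width: -0.0002
grip_force: 6.8
```

It's on the hard stop: 1 mm commanded gave 0.2 mm of travel and the force is up to 14 N. Pressing slightly harder to stay clearly inside 12–20 N.

Request:
carry_out(
  series=[
    [0.05,0,0,0],
    [0.1,0,0,0],
    [0.1,0,0,0],
    [0.1,0,0,0],
    [0.1,0,0,0],
    [0.1,0,0,0],
    [0.1,0,0,0],
    [0.1,0,0,0],
    [0.1,0,0,0],
    [0.1,0,0,0],
  ],
)

```text
time: 34.45
tool_pos: [0.6248, 0.1435, 0.2405]
tool_rot: [-0.001, 0.998, 0.056, -0.006]
ft_force: [-16.0, 3.1, 7.8]
width: -0.0005
grip_force: 8.0
```

Pressed at about 17 N. Backing away: along -x first, then up and clear to the robot side.

Request:
carry_out(
  series=[
    [-0.3,0,0,0],
    [-0.8,0,0,0],
    [-1.6,0,0,0],
    [-3,0,0,0],
    [-5,0,1,0],
    [-8,1,3,0],
    [-12,4,5,0],
    [-16,8,6,0],
    [-20,12,6,0],
    [-23,16,6,0],
  ],
)

```text
time: 35.7
tool_pos: [0.3977, 0.3025, 0.3017]
tool_rot: [-0.001, 0.998, 0.056, 0.001]
ft_force: [-0.0, 0.5, 0.4]
width: 0.0001
grip_force: 0.0
```

Request:
carry_out(
  series=[
    [-2,4,0,0],
    [-3,8,0,0],
    [-3,12,0,0],
    [-3,14,0,0],
    [-3,14,0,0],
    [-3,14,0,0],
    [-3,14,0,0],
    [-3,14,0,0],
    [-3,14,0,0],
    [-3,14,0,0],
  ],
)

```text
time: 36.95
tool_pos: [0.3702, 0.4418, 0.3004]
tool_rot: [0.0, 0.998, 0.056, 0.0]
ft_force: [0.5, -0.7, -0.0]
width: -0.0001
grip_force: 0.0
```

```bash
python3 - <<'E'
from h import *
s=r.read_state();print(s["time"],s["tool_pos"],s["ft_force"])
t=r.capture("top");s=r.capture("side");cv2.imwrite("pics/b6.png",np.vstack([cv2.resize(t[170:240,200:340],(600,300)),cv2.resize(s[150:210,240:360],(600,300))])[:,:,::-1])
E
```

```text
36.95 [0.37018013 0.4418214  0.30040287] [ 0.53561851 -0.67912372 -0.0478105 ]
```

View pics/b6.png

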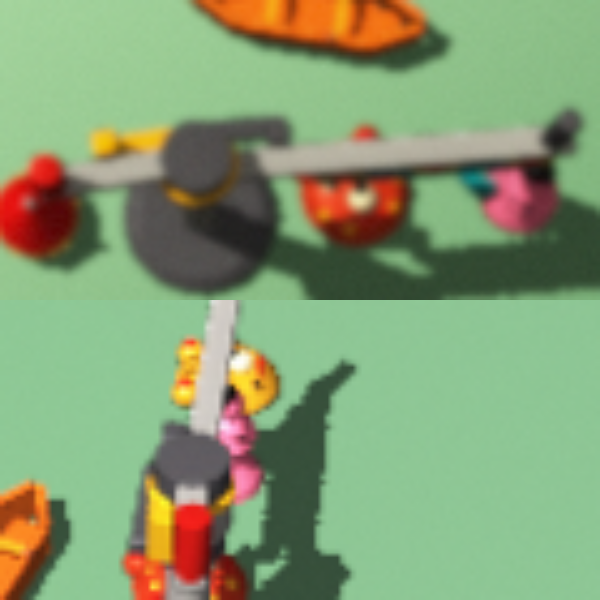

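The lever bar abuts the yellow lug, the board arm sits against its bracket, and the goods look undisturbed.

```bash
python3 -c "
from plant import r
print(r.hand_in())"
```

```text
the job is handed in; nothing more can be done
None
```

I pushed the board arm out to its stop, turned the lever fully home and pressed it there at about 17 N, then backed the robot away and handed the job in at about 37 s; no verdict was returned.

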